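Hold the care cupboard's safety gate wide

ROBOT

A 7-joint arm with a two-finger parallel gripper is mounted at the origin on the work surface. World frame = base frame: x ahead of the robot, y to its left, z up, the work surface at z = 0. Lengths are in m, angles in rad, forces in N, time in s.
With the tool pointing down it reaches from about 0.375 to 0.925 m from the base axis. Payload 3.1 kg.
Tool frame: the origin (TCP) lies between the finger pads; the fingertips stand 19 mm ahead of it and the grasp point (between the pads) is the TCP; z points along the fingers, y is the direction in which the jaws open and shut (so a half turn about z gives the same grasp; the last joint's range is limited). The gripper opens to 85 mm and grips with 20 to 120 N. Pads are 22 mm wide; open, the fingers measure 114 mm over their backs; the gripper's body (76 mm by 85 mm) begins 54 mm behind the grasp point. The pads swing forward as they close: fully open they stand 13 mm farther back than shut.
Start: joints at [1.151, 0.383, 0.044, 1.598, -0.018, 1.161, -0.05], TCP at [0.206, -0.617, 0.25] pointing down, gripper open.
Joint ranges: [-2.61, 2.61], [-0.41, 2.15], [-1.48, 1.57], [0, 2.5], [-1.57, 4.71], [0.05, 1.97], [-2.85, 2.85]. Speed limits (rad/s): [2.79, 2.79, 3.14, 3.14, 3.14, 3.14, 3.14].

INTERFACE

Orientations are given as a unit quaternion [x, y, z, w].
In Python, from bench import move_ptp, movel, move_j, move_gripper, pause, inverse_kinematics, read_camera, camera_params, MotionError, sign_off, look_for, tip_of, read_time_s, read_qpos, read_joint_vel, read_effort, read_eef_pos, read_tcp_rot, read_ft_force, read_ft_torque, read_finger_gap gives the robot as it stands. Calls block until the motion is done:
- move_ptp(position, orientation): joint-space move of the TCP to a pose.
- movel(position, orientation=None, speed=0.15): straight line of the TCP; orientation=None keeps the orientation; speed is the mean speed in m/s.
- move_j(angles): joint-space move.
- move_gripper(opening, effort=None): finger opening in m; effort is the grip in N (None keeps the last); returns when the fingers have stopped.
- pause(seconds).
- inverse_kinematics(position, orientation): joint angles nearest the present ones, or None.
- read_camera(name): name is "scene" or "top" or "wrist"; returns the picture (480x640x3 uint8, red, green, blue); there is no depth.
- camera_params(name): a dict with "K" (3x3 intrinsics, pixels), "dist_coeffs" ([k1, k2, p1, p2, k3] as OpenCV has them; the pictures are not rectified), "camera_from_world" (4x4, takes a point from world to camera coordinates). Camera axes: x right, y down, z forward; pixel columns grow to the right and rows downward; lengths in m; the calibration is good to about 2 mm. A picture is of the moment at which its call begins: read the wrist's pose just before it. camera_params takes no time and is no camera call; for the wrist camera it gives the pose at the moment of the call.
A pose or a line that the arm cannot do raises MotionError and nothing moves.
- sign_off(): hands the job in, once; it reports no verdict.
Trained networks look in the newest picture that a camera, given by its name, has taken for a name from the list of things; names that differ only in an ending like _2 or _b are one class to them, and where a whole thing is asked for, a point or a joint stands for the part that bears it (a point fixed in the world has none). Each returns a list of dicts, best first, with "confidence" (0 to 1); they miss things now and then, are a little off and sometimes report something else, mostly with a low value. They report only what shows in the picture. A call takes as long as a camera call.
- look_for(camera, name): "at" ([column, row] in pixels, amid what is visible of it).
- tip_of(camera, name): "at" ([column, row] in pixels: a listed point, or the origin of a listed thing).
Readings, each from a call of its own:
- read_time_s(): time.
- read_qpos(): joint angles.
- read_joint_vel(): joint speeds.
- read_effort(): joint torques, N m.
- read_eef_pos(): TCP position.
- read_tcp_rot(): TCP orientation.
- read_ft_force(): force on the tool from outside, world axes, zero at the start.
- read_ft_torque(): the same for the moment, N m.
- read_finger_gap(): finger opening in m.
Only numpy, scipy, OpenCV 4.12 (cv2) and the standard library are available. Lean on these libraries where they do the work, as an engineer would, in place of code of your own. Each camera call takes 0.05 s, during which the arm holds its last target.

TASK

I have one hand on the baby and need the bottle from the child-safe care cupboard on the changing top. Squeeze the blue catch on the cupboard's top so that the gate springs ajar onto its safety bolt, then squeeze the orange handle on the gate and swing the gate by it, past the click of its check, until it stands wide open, about square to the cupboard front. Finish while holding it still there, with the orange handle squeezed in the fingers, and leave the bottle, cream jar, pacifier and rattle where they are.

Things in the scene. Friction and masses are not known exactly. Their poses are not given: they have to be found in the camera images.
- cupboard: Care cupboard fixed to the changing top: birch, clear sides and back, white top; 170 deep (x) x 280 wide (y) x 215 mm high. Origin: centre of its underside, z up; its gated front looks along its -x (front face 85 mm before the origin). Apart from the blue and orange paddles nothing stands over 15 mm above its top. Hinge on the +y side.
- frame_grip (a point): Middle between the two upright blue paddles of the frame catch, 26 mm above the cupboard's white top (z 241 mm), axes as the cupboard's. Each paddle is 20 (x) x 8 (y) x 40 mm high; tops at z 255 mm; outer faces 54 mm apart along y at rest, 34 mm squeezed. They are geared and move in together along y, 3 to 5 N per paddle, and spring back.
- frame_catch (a joint): Squeeze of the blue frame catch, per paddle: 0 at rest, 0.010 m fully squeezed. From about 0.008 m its steel hook is off the gate's lug and a spring plunger pushes the gate ajar at once, by itself; the blue catch may then be let go.
- gate_hinge (a point): On the gate's vertical hinge axis, at the height of the gate's top rail (z 215 mm). Round it lies a steel check disc with one tooth, over which a spring ball on the gate clicks.
- gate_grip (a point): Middle between the two upright orange paddles of the gate handle, on the gate's top rail 185 mm from the hinge axis, 26 mm above the rail (z 241 mm); moves and turns with the gate. Its y runs along the gate to the hinge, its x square to the gate. Paddle sizes, gaps (54 mm at rest, 34 mm squeezed, along y), gearing and springs as on the blue catch.
- gate_catch (a joint): Squeeze of the orange gate handle, per paddle: 0 at rest, 0.010 m fully squeezed. It draws the safety bolt, which otherwise stops the ajar gate in the steel keeper beside its free edge; clear from about 0.008 m. The bolt springs out when the handle is let go.
- gate (a joint): Opening of the white barred gate (18 mm thick, 235 mm hinge to free edge, 215 mm high) in rad: 0 shut, 0.10 ajar on the safety bolt, 1.57 square to the cupboard front, 1.75 its stop. Opens clockwise seen from above. A closing spring (0.1 to 0.3 N m) always pulls it shut; the check resists from 0.65 to 0.9 rad, about 4 N at the handle, then stops it from closing past 1.15 rad.
- baby_bottle: Glass baby bottle with white collar and teat, 60 mm across, 162 mm high, standing inside the cupboard; origin under its centre. To be left alone.
- cream_jar: White cream jar with green twist cap, 66 mm across, 56 mm high, standing inside the cupboard; origin under its centre. To be left alone.
- pacifier: Red silicone pacifier, 42 mm across, 41 mm high, on the changing top to the robot's left, outside the gate's sweep; origin under its centre. To be left alone.
- rattle: Wooden ring rattle with three coloured beads, 140 mm long, 22 mm high, on the changing top beyond the cupboard's latch side, outside the gate's sweep; origin on the top where handle meets ring. To be left alone.

How it is judged:
On the way, in this order (a step that is already met when the one before it is completed fails the run):
1. the blue catch has been squeezed and the gate has sprung ajar, still held by its safety bolt (value of joint gate between 0.06 and 0.2 rad and value of joint gate_catch below 0.004 m), for 0.2 s.
2. the orange gate handle is squeezed by the fingers while the gate is still ajar (value of joint gate_catch above 0.007 m and contact force between the fingers and cupboard above 3 N and value of joint gate below 0.6 rad), for 0.1 s.
3. the gate has been swung by its squeezed handle past the click of its check (value of joint gate above 1.15 rad and value of joint gate_catch above 0.006 m), for 0.1 s.
At the end, for the whole second after the job is handed in: The gate is held still at 1.40 rad (80 degrees) or wider with its orange handle still squeezed (0.006 m or more) between the fingers (3 N or more); bottle, jar, pacifier and rattle lie within 20 mm of where they were (value of joint gate above 1.4 rad and velocity of joint gate between -0.15 and 0.15 rad/s and value of joint gate_catch above 0.006 m and contact force between the fingers and cupboard above 3 N and distance of each of baby_bottle, cream_jar, pacifier, rattle from where it was at the start of the episode below 0.02 m); the arm keeps its last pose, push and grip.
It fails at once if the bottle, jar, pacifier or rattle is moved more than 20 mm, or the bottle is tipped (distance of any of baby_bottle, cream_jar, pacifier, rattle from where it was at the start of the episode above 0.02 m or angle between baby_bottle's own z axis and vertical above 0.3 rad).
It also fails if it takes over 48 s, if anything falls off the work surface, if the arm or the gripper's body presses on something with over 40 N, if the wrist force passes 120 N, or if a joint passes its speed limit or range.

## Working session

There is one attempt and no reset: what is moved stays moved. The work goes in short steps, each a Python script; the robot and the scene stay as the last script left them, time stands still between calls to the robot, and variables do not carry over. Pictures are saved under pics/ and viewed, and the job is handed in when it is done.

```bash
mkdir -p pics; ls
cat > h.py <<'E'
from bench import *
import numpy as np, cv2
def save(cam,name):
    im=read_camera(cam); cv2.imwrite(f'pics/{name}.png',im[:,:,::-1]); return im
def ray(cam,uv):
    p=camera_params(cam);K=np.array(p['K']);d=np.array(p['dist_coeffs']);T=np.array(p['camera_from_world'])
    n=cv2.undistortPoints(np.array([[uv]],float),K,d)[0,0]
    R=T[:3,:3];o=-R.T@T[:3,3];v=R.T@np.array([n[0],n[1],1.]);return o,v/np.linalg.norm(v)
def atz(cam,uv,z):
    o,v=ray(cam,uv);return o+v*(z-o[2])/v[2]
def proj(cam,P):
    p=camera_params(cam);T=np.array(p['camera_from_world'])
    return cv2.projectPoints(np.array(P,float).reshape(-1,3),cv2.Rodrigues(T[:3,:3])[0],T[:3,3],np.array(p['K']),np.array(p['dist_coeffs']))[0][:,0]
E
python3 - <<'E'
from h import *
print(read_time_s(),read_tcp_rot(),read_eef_pos())
for c in ['scene','top','wrist']:
    save(c,c+'0')
    for n in ['cupboard','frame_grip','gate_grip','gate_hinge']:
        r=tip_of(c,n)[:2]; print(c,n,[(np.round(q['at'],1),round(q['confidence'],2)) for q in r], [atz(c,q['at'],0 if n=='cupboard' else .215 if n=='gate_hinge' else .241).round(4) for q in r])
E
```

```text
pics
0.0 [ 9.87075603e-01  1.60249906e-01 -2.60150383e-04 -1.28635352e-03] [ 0.20530174 -0.61577863  0.24888795]
scene cupboard [(array([232.7, 241.7]), 0.96), (array([246.4, 234.9]), 0.58)] [array([ 0.6751, -0.1492,  0.    ]), array([ 0.6337, -0.1462,  0.    ])]
scene frame_grip [(array([212.8, 197.7]), 0.64), (array([263.6, 195.4]), 0.2)] [array([ 0.7165, -0.1084,  0.241 ]), array([ 0.6226, -0.0451,  0.241 ])]
scene gate_grip [(array([263.2, 198.1]), 0.96)] [array([ 0.6278, -0.0389,  0.241 ])]
scene gate_hinge [(array([189.6, 235.8]), 0.94)] [array([ 0.8048, -0.0661,  0.215 ])]
top cupboard [] []
top frame_grip [(array([417.1, 163.6]), 0.83), (array([389.1, 209. ]), 0.33)] [array([ 0.7208, -0.1088,  0.241 ]), array([ 0.6153, -0.0461,  0.241 ])]
top gate_grip [(array([390. , 209.8]), 0.83)] [array([ 0.6135, -0.0482,  0.241 ])]
top gate_hinge [(array([396.5, 133.9]), 0.75)] [array([ 0.7969, -0.0648,  0.215 ])]
wrist cupboard [] []
wrist frame_grip [] []
wrist gate_grip [] []
wrist gate_hinge [] []
```

View pics/scene0.png

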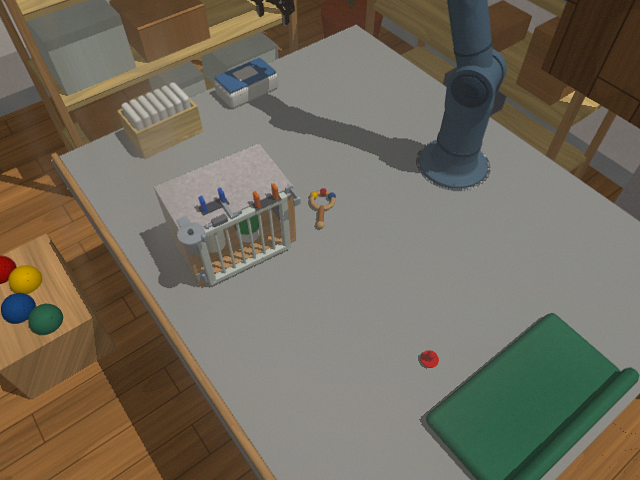

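View pics/top0.png

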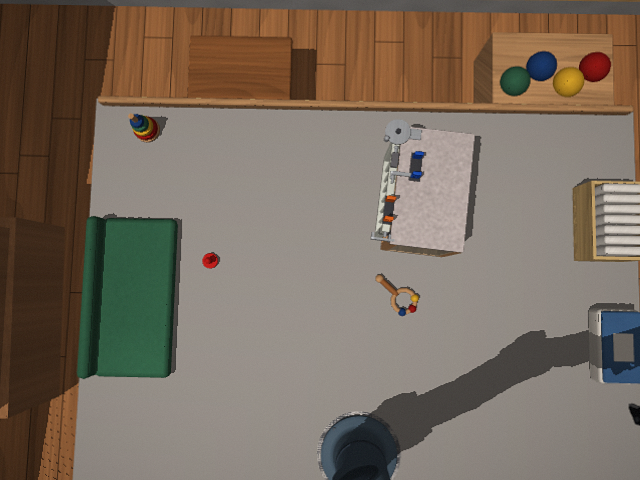

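The cupboard's front faces +y (left in the top view). Its hinge is at the far end: the disc sits at about (397,132) in the top view. The blue paddles are near (417,165) and the orange ones near (390,209). Next I'll look from above with the wrist camera.

```bash
cat >> h.py <<'E'
from scipy.spatial.transform import Rotation as Rn
def quat(yaw,s=1):  # jaw axis (tool y) along s*(cos yaw, sin yaw), tool down
    y=s*np.array([np.cos(yaw),np.sin(yaw),0]);z=np.array([0,0,-1.]);x=np.cross(y,z)
    return Rn.from_matrix(np.stack([x,y,z],1)).as_quat()
E
python3 - <<'E'
from h import *
print(read_qpos())
for s in (1,-1):
  for P,yaw in [((.614,-.045,.4),-.1),((.614,-.045,.241),-.1),((.72,-.109,.241),-.1),((.67,.07,.241),-.9),((.78,.12,.241),-1.67)]:
    q=inverse_kinematics(list(P),list(quat(yaw,s)));print(s,P,None if q is None else np.round(q,2))
E
```

```text
[ 1.15116485  0.38285704  0.04387907  1.59784923 -0.01790826  1.16116302
 -0.04987766]
1 (0.614, -0.045, 0.4) [ 0.48  0.28 -0.59  1.46  0.16  1.44 -0.21]
1 (0.614, -0.045, 0.241) [ 0.47  0.39 -0.58  1.67  0.23  1.15 -0.27]
1 (0.72, -0.109, 0.241) [ 0.44  0.6  -0.53  1.37  0.3   1.26 -0.2 ]
1 (0.67, 0.07, 0.241) [ 0.28  0.51 -0.61  1.52  0.3   1.21 -1.28]
1 (0.78, 0.12, 0.241) [ 0.12  0.73 -0.56  1.17  0.37  1.34 -2.08]
-1 (0.614, -0.045, 0.4) [-0.94  0.54  1.39  1.53 -0.53  1.52 -2.79]
-1 (0.614, -0.045, 0.241) [-0.92  0.76  1.38  1.73 -0.77  1.32 -2.62]
-1 (0.72, -0.109, 0.241) [-0.64  0.98  1.37  1.43 -0.95  1.48 -2.54]
-1 (0.67, 0.07, 0.241) [ 0.63  0.79 -1.25  1.5   0.75  1.4   1.58]
-1 (0.78, 0.12, 0.241) [ 0.26  0.81 -0.86  1.16  0.59  1.41  0.95]
```

Run:
```python
from h import *
move_ptp([.66,-.09,.42],list(quat(-.1)))
print(read_time_s(),read_eef_pos(),read_tcp_rot(),read_qpos().round(2) if hasattr(read_qpos(),'round') else '')
save('wrist','w1')
for n in ['frame_grip','gate_grip','gate_hinge']:
    r=tip_of('wrist',n)[:2]; print(n,[(np.round(q['at'],1),round(q['confidence'],2),atz('wrist',q['at'],.215 if n=='gate_hinge' else .241).round(4)) for q in r])
for c in ['top','scene']:
    save(c,c+'1')
```

```text
3.2833 [ 0.65968755 -0.09216277  0.41941295] [ 7.42604835e-01  6.69729488e-01 -6.86719030e-04 -3.39863119e-05] [ 0.46  0.38 -0.53  1.3   0.19  1.51 -0.16]
frame_grip [(array([393.7, 226.2]), 0.56, array([ 0.7196, -0.1109,  0.241 ]))]
gate_grip [(array([260.5, 158.9]), 0.75, array([ 0.6196, -0.0458,  0.241 ]))]
gate_hinge []
```

View pics/w1.png

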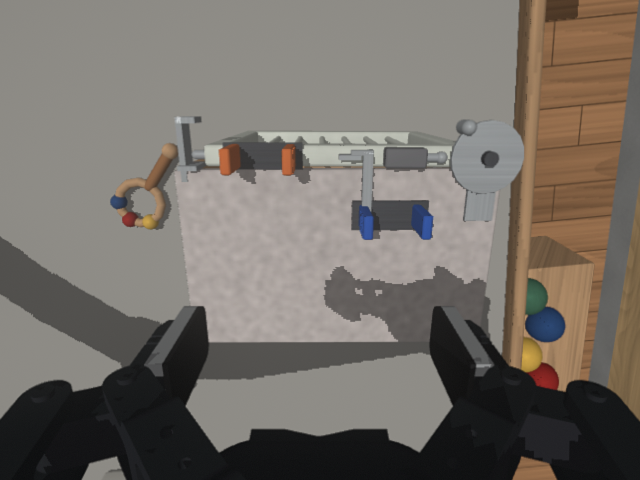

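Run:
```python
import cv2
im=cv2.imread('pics/w1.png')
c=cv2.resize(im[105:255,165:530],None,fx=2.19,fy=2.19,interpolation=cv2.INTER_CUBIC);cv2.imwrite('pics/w1z.png',c);print(c.shape)
```

```text
(328, 799, 3)
```

View pics/w1z.png

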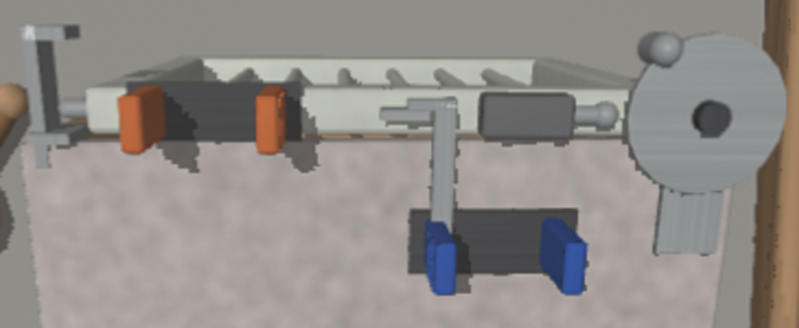

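Run:
```python
from h import *
print(camera_params('wrist')['camera_from_world'])
o,_=ray('wrist',(320,240));print(o)
pts={'oL':(131,124),'oR':(268.5,124),'bL':(445.5,262.5),'bR':(573.5,261.5)}
W={}
for k,(a,b) in pts.items():
    W[k]=atz('wrist',(a/2.19+165,b/2.19+105),.255);print(k,W[k].round(4))
for a in 'ob':
    d=W[a+'R']-W[a+'L'];print(a,((W[a+'R']+W[a+'L'])/2).round(4),np.linalg.norm(d).round(4),np.arctan2(d[1],d[0]).round(4))
for z in (.215,.225,.235):
    print('hinge',z,atz('wrist',(710/2.19+165,118/2.19+105),z).round(4))
```

```text
[[ 9.95019832e-01 -9.96765929e-02 -3.32518124e-04 -6.66049550e-01]
 [-9.47036065e-02 -9.46407162e-01  3.08779389e-01 -1.15986349e-01]
 [-3.10927750e-02 -3.07210125e-01 -9.51133628e-01  5.34341668e-01]
 [ 0.00000000e+00  0.00000000e+00  0.00000000e+00  1.00000000e+00]]
[ 0.66836235 -0.01200469  0.54382305]
oL [ 0.5954 -0.0428  0.255 ]
oR [ 0.6416 -0.0474  0.255 ]
bL [ 0.6981 -0.1021  0.255 ]
bR [ 0.7434 -0.1063  0.255 ]
o [ 0.6185 -0.0451  0.255 ] 0.0464 -0.1007
b [ 0.7207 -0.1042  0.255 ] 0.0455 -0.0914
hinge 0.215 [ 0.807  -0.0668  0.215 ]
hinge 0.225 [ 0.8028 -0.0651  0.225 ]
hinge 0.235 [ 0.7986 -0.0635  0.235 ]
```

Run:
```python
from h import *
q=list(quat(-.098))
move_ptp([.7205,-.1065,.34],q)
movel([.7205,-.1065,.245],q,speed=.1)
print(read_eef_pos(),read_ft_force())
move_gripper(.03,25)
print(read_time_s(),read_finger_gap(),read_ft_force())
pause(.3); save('top','t2');save('wrist','w2')
```

```text
[ 0.72122068 -0.10642817  0.24618244] [ 0.68403323 -0.01511128  0.71747719]
5.7167 0.031676347181712756 [-4.3117976   0.3809837   7.27325178]
```

View pics/w2.png

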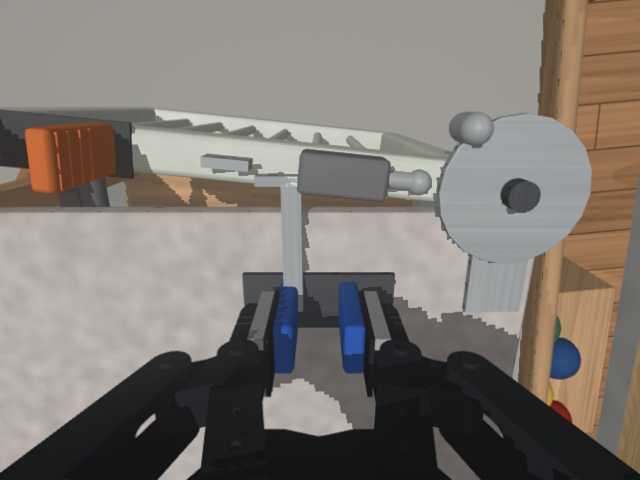

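The blue paddles are squeezed (at about 285 and 350, 330). The gate has sprung ajar: its lug at (225,162) is off the hook, and the bottom edge has turned away. Now I'll let go and look at the orange handle.

Run:
```python
from h import *
q=list(quat(-.098))
move_gripper(.085)
movel([.7205,-.1065,.31],q,speed=.15)
move_ptp([.62,-.06,.36],list(quat(-.198)))
print(read_time_s(),read_eef_pos())
im=save('wrist','w3')
r=tip_of('wrist','gate_grip')[:2]; print([(q['at'],q['confidence'],atz('wrist',q['at'],.241).round(4)) for q in r])
cv2.imwrite('pics/w3z.png',cv2.resize(im[40:260,200:500,::-1],None,fx=2.6,fy=2.6,interpolation=cv2.INTER_CUBIC))
```

```text
7.825 [ 0.61914009 -0.06008926  0.35911348]
[([310.7, 189.8], 0.87, array([ 0.6209, -0.0315,  0.241 ]))]
```

View pics/w3.png

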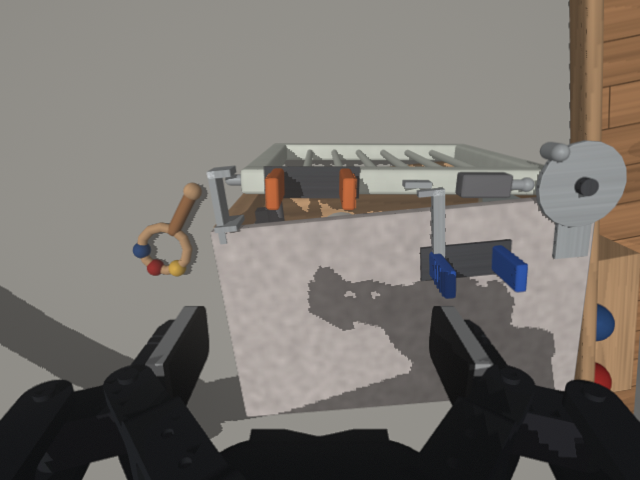

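View pics/w3z.png

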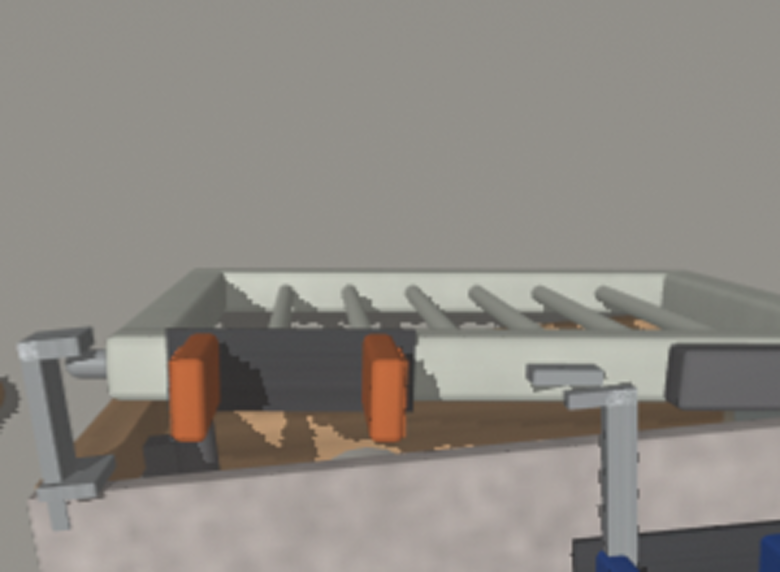

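Run:
```python
from h import *
L=atz('wrist',(188/2.6+200,399/2.6+40),.255);R=atz('wrist',(388/2.6+200,399/2.6+40),.255);d=R-L
print((L+R)/2,np.linalg.norm(d),np.arctan2(d[1],d[0]))
for z in(.215,.225,.23): print(atz('wrist',(588,187),z))
```

```text
[ 0.62141863 -0.03088259  0.255     ] 0.04581676443516515 -0.19819603106154723
[ 0.8101654  -0.07262416  0.215     ]
[ 0.80365395 -0.06930949  0.225     ]
[ 0.80039822 -0.06765215  0.23      ]
```

Run:
```python
from h import *
q=list(quat(-.198))
G=[.6213,-.0303]
move_gripper(.072)
move_ptp(G+[.33],q)
movel(G+[.245],q,speed=.1)
print(read_eef_pos(),read_ft_force())
move_gripper(.03,40)
pause(.2)
print(read_time_s(),read_finger_gap(),read_ft_force(),read_eef_pos())
save('wrist','w4')
```

```text
[ 0.62196682 -0.03021641  0.24590396] [ 1.05236766  1.27997829 -0.21331541]
10.175 0.03077233362639125 [-5.11844125  1.27122288  6.90382743] [ 0.6203335  -0.02899697  0.24674893]
```

View pics/w4.png

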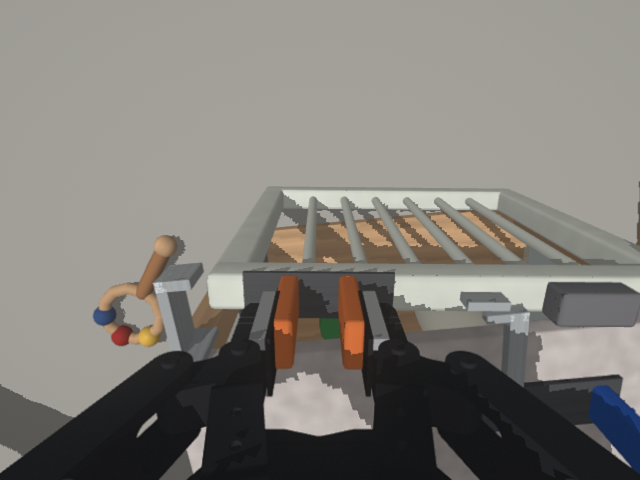

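The orange paddles sit between the pads and are squeezed (290 and 350, 320). The finger gap reads 31 mm, as it did on the blue catch. Now the swing, watching the force.

Run:
```python
from h import *
H=np.array([.8026,-.0664]);r=.185
rc=0.
for a in np.arange(.2,.62,.1):
    yaw=-.098-a; u=np.array([np.cos(yaw),np.sin(yaw)])
    P=H-r*u
    movel([*P,.245],list(quat(yaw)),speed=.08)
    f=np.array(read_ft_force());n=np.array([u[1],-u[0]])
    print(round(a,2),(np.array(read_eef_pos())-[*P,.245]).round(4),'rad',(f[:2]@u).round(1),'tan',(f[:2]@n).round(1),'z',f[2].round(1),round(read_finger_gap(),4))
    if np.linalg.norm(f)>50: break
print(read_time_s());save('wrist','w5');save('top','t5')
```

```text
0.2 [-0.001   0.0002  0.0017] rad -6.5 tan 1.1 z 9.2 0.0307
0.3 [-0.0009  0.0004  0.0017] rad -6.1 tan 2.8 z 9.5 0.0306
0.4 [-0.0007  0.0005  0.0017] rad -6.2 tan 2.7 z 7.5 0.0308
0.5 [-0.0006  0.0007  0.0017] rad -5.2 tan 2.2 z 7.6 0.0309
0.6 [-0.0004  0.0008  0.0018] rad -5.5 tan 3.3 z 8.0 0.0309
12.1417
```

View pics/w5.png

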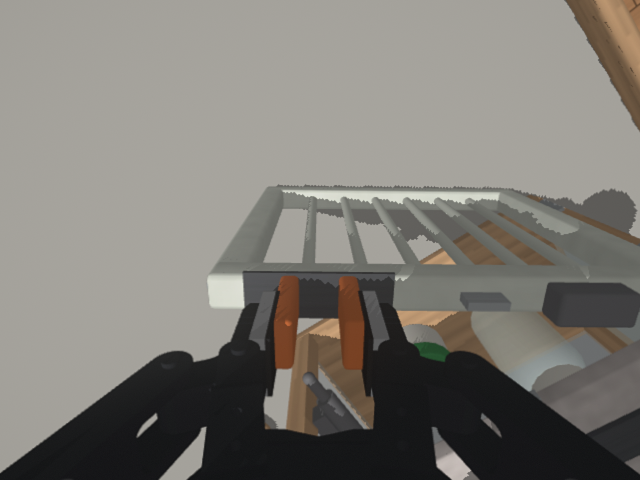

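The gate follows with low forces, and the paddles are unchanged at (290 and 350, 320). Carrying on past the check.

Run:
```python
from h import *
H=np.array([.8026,-.0664]);r=.185
for a in list(np.arange(.7,1.52,.1))+[1.55]:
    yaw=-.098-a; u=np.array([np.cos(yaw),np.sin(yaw)])
    P=H-r*u
    movel([*P,.245],list(quat(yaw)),speed=.08)
    f=np.array(read_ft_force());n=np.array([u[1],-u[0]])
    print(round(a,2),(np.array(read_eef_pos())-[*P,.245]).round(4),'rad',(f[:2]@u).round(1),'tan',(f[:2]@n).round(1),'z',f[2].round(1),round(read_finger_gap(),4))
    if np.linalg.norm(f)>50: break
pause(.4)
print(read_time_s(),read_qpos(),read_ft_force());save('wrist','w6');save('top','t6')
for n in ['gate_grip','gate_hinge']:
    r=tip_of('top',n)[:1]; print(n,[(q['at'],q['confidence'],atz('top',q['at'],.215 if 'h' in n[5:] else .241).round(4)) for q in r])
```

```text
0.7 [-0.0005  0.0006  0.0017] rad -3.7 tan 2.8 z 7.1 0.0305
0.8 [-0.0007  0.0004  0.0017] rad -4.6 tan 4.6 z 7.5 0.0309
0.9 [0.     0.0008 0.0017] rad -2.8 tan 4.3 z 8.1 0.0307
1.0 [0.0005 0.0008 0.0017] rad -3.1 tan 1.5 z 5.2 0.0306
1.1 [0.0005 0.0006 0.0018] rad -1.7 tan 2.1 z 6.2 0.0307
1.2 [0.0003 0.0004 0.0018] rad -1.3 tan 3.5 z 6.0 0.0306
1.3 [0.0004 0.0002 0.0018] rad -1.6 tan 3.8 z 5.7 0.0309
1.4 [0.0004 0.     0.0019] rad -1.2 tan 2.9 z 5.2 0.0307
1.5 [ 0.0004 -0.0001  0.0019] rad -0.6 tan 4.6 z 4.7 0.0307
1.55 [ 0.0004 -0.0002  0.0019] rad -0.2 tan 3.4 z 5.1 0.0311
16.3583 [-0.05847793  0.75095066 -0.25390405  1.04773584  0.17541354  1.36093432
 -1.92993026] [-2.30607949  0.82469638  5.94073967]
gate_grip [([317.1, 119.8], 0.87, array([0.8186, 0.1211, 0.241 ]))]
gate_hinge [([396.8, 133.9], 0.89, array([ 0.7969, -0.0655,  0.215 ]))]
```

View pics/w6.png

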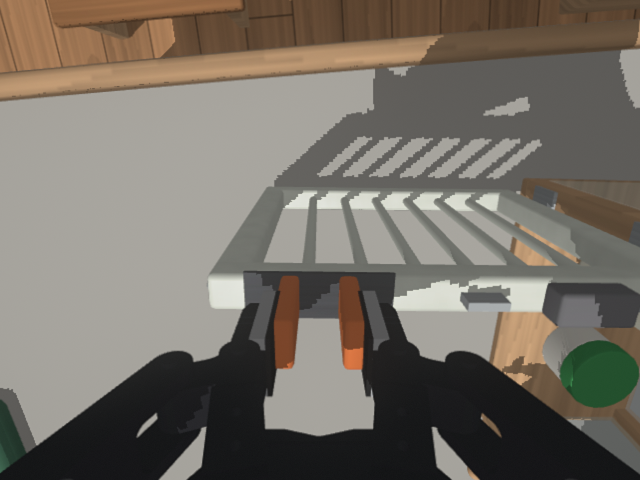

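View pics/t6.png

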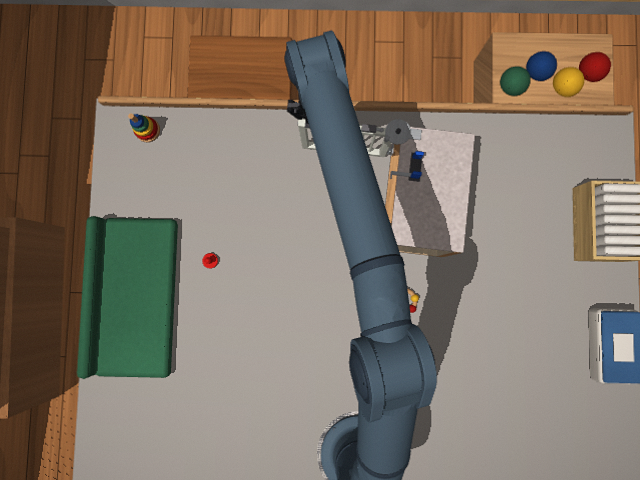

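The gate stands square to the front: in the wrist view it is unchanged relative to the gripper, with the paddles at (290 and 350, 320). The pacifier is still at (211,260) in the top view. Handing in.

Run:
```python
from h import *
print(np.abs(read_joint_vel()).max(),read_finger_gap())
sign_off()
```

```text
0.0013151329747084302 0.030839767840090654
the job is handed in; nothing more can be done
```

I squeezed the blue catch and the gate sprang ajar. After letting go of the blue catch, I squeezed the orange handle and swung the gate past its check to about 1.55 rad. I handed in at about 16.5 s, holding it there.

- **Gate and grip:** The last readings showed the arm still and a finger gap of 31 mm, the same as when the handle was first squeezed. Forces on the tool stayed below about 12 N at every step I checked.
- **Gate angle:** I worked the angle out from the arm's pose. The network's handle position in the last top picture gave about 1.59 rad, which agrees.
- **Small disagreement:** The cameras disagreed by about 5 mm on where the hinge is. The low forces during the swing suggest the value I used was close enough.
- **Other objects:** The pacifier is where it was in the top picture. The bottle, jar and rattle were never touched, but I did not measure their positions at the end. The arm partly hides the rattle in the last top picture, and the bottle does not show clearly in either last picture.

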